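Let the display winder down

TASK

The ratchet winder on the sloped panel has been left wound up: lift its pawl by swinging the thumb lever all the way up, wind the crank forward a touch so that the pawl springs clear, then let the crank turn back slowly, in hand, down to its bottom stop without ever letting it run. When it is unwound, swing the pawl lever fully down again and let go, leaving the other goods on the shelf where they lie.

Things in the scene. Friction and masses are not known exactly. Their poses are not given: they have to be found in the camera images.
- winder: ratchet winder for a door closer spring, fixed: a light oak stand with a grey panel 240 x 290 mm, sloped 30 degrees, low edge to the robot's left and near side. Crank with toothed wheel in the middle; pawl and thumb lever uphill left of it. Origin: under its middle, on the shelf; x uphill (48 to 73 degrees right of ahead), z up. The raised knob is under a lamp bar: come in square to the panel, not straight down
- lamp_bar (a point): middle of the underside of the fixed aluminium lamp bar over the panel, 325 mm above the shelf: 32 mm deep (winder's x), 22 mm high, 380 mm long along the winder's y, on two thin (12 mm) posts 175 mm to either side of this point
- crank_axis (a point): point on the crank's axis, 58 mm out from the panel face. Its orientation is the panel's: x uphill along the panel, y to the left facing uphill, z square out of the panel (the axis of the crank, 30 degrees from vertical, leaning downhill)
- crank_knob (a point): middle of the crank's black cylindrical knob, square to the panel, 80 mm from the crank's axis: 28 mm in diameter, from 30 mm (top face of the crank arm) to 84 mm out from the panel; this point is 58 mm out. It spins freely on its pin, so a gripper can carry it round without turning
- crank (a joint): turn of the crank, rad: 0 = unwound, at the bottom stop; winding up (counter-clockwise seen facing the panel) adds; top stop 2.78. The knob goes round with it 1:1; the arm is clamped on the shaft at another angle each time. A spring pulls it back with 4 to 6 N at the knob all the way. At the start the pawl holds it at about 2.0. Let go with the pawl out it runs at over 3 rad/s: keep it under 1.5
- lever_hinge (a point): point on the axis of the pawl's thumb lever, 52 mm out from the panel face; its orientation is the panel's, as for crank_axis
- lever_post (a point): middle of the round steel post at the end of the thumb lever: 18 mm in diameter, square to the panel, from 26 to 78 mm out from it (this point 52 mm out), 77 mm from the lever's axis, on the panel's +y side
- pawl_lever (a joint): thumb lever, rad: 0 = down, pawl in; 0.55 = lifted, upper stop; lifting swings the post uphill (clockwise seen facing the panel). At a the post lies 0.35 - a rad from the panel's y, turned to its -x. Stays where put; takes 2 to 3 N at the post. The pawl hangs on it by a light spring, so with the lever up the loaded tooth still traps it until the crank is wound up 0.1 rad or so
- pawl_tip (a point): tip of the pawl: about 48 mm from the crank's axis (along the panel) when in a tooth, over 60 mm when sprung clear. With the lever up, once clear, it stays clear; with the lever down it springs in again
- pocket_pull: brushed steel pocket door pull sample, 150 x 50 x 22 mm, lying on the shelf; origin on its underside
- flush_bolt: black flush bolt, 180 x 26 x 24 mm, lying on the shelf by the winder's low edge; origin on its underside
- roller_catch: chrome roller catch, 76 x 32 x 31 mm, on the shelf behind (uphill of) the winder; origin on its underside
- door_stop: round black rubber door stop, 52 mm wide, 36 mm high, on the shelf by the winder's lever side; origin on its underside
- hinge_leaf: brass butt hinge lying open, 100 x 84 x 12 mm; origin on its underside
- lever_handle: aluminium door lever on a round rose, 135 mm long, 58 mm high; origin on its underside

How it is judged (in metres and radians):
On the way, in this order (a step that is already met when the one before it is completed fails the run):
1. the pawl lever is swung up (0.4 rad or more) while the crank is still wound up (value of joint pawl_lever above 0.4 rad and value of joint crank above 1.3 rad), for 0.2 s.
2. the crank is let back to its bottom stop (below 0.1 rad) with the lever still up (value of joint crank below 0.1 rad and value of joint pawl_lever above 0.3 rad), for 0.2 s.
3. the pawl lever is swung down again (below 0.12 rad) (value of joint pawl_lever below 0.12 rad), for 0.2 s.
At the end, for the whole second after the job is handed in: the crank rests within 0.1 rad of its bottom stop, the pawl lever is down within 0.12 rad of its lower stop, the crank still; no loose thing on the shelf lies more than 25 mm from where it was (value of joint crank below 0.1 rad and value of joint pawl_lever below 0.12 rad and velocity of joint crank between -0.1 and 0.1 rad/s and distance of each of pocket_pull, flush_bolt, roller_catch, door_stop, hinge_leaf, lever_handle from where it was at the start of the episode below 0.025 m); the robot touches nothing.
It fails at once if the crank runs back faster than 2.5 rad/s (velocity of joint crank below -2.5 rad/s).
It fails at once if a loose thing on the shelf is shifted by more than 25 mm (not (distance of each of pocket_pull, flush_bolt, roller_catch, door_stop, hinge_leaf, lever_handle from where it was at the start of the episode below 0.025 m)).
It also fails if it takes over 61 s, if anything falls off the work surface, if the arm or the gripper's body presses on something with over 40 N, if the wrist force passes 120 N, or if a joint passes its speed limit or range.

ROBOT

A 7-joint arm with a two-finger parallel gripper is mounted at the origin on the work surface. World frame = base frame: x ahead of the robot, y to its left, z up, the work surface at z = 0. Lengths are in m, angles in degrees, forces in N, time in s.
With the tool pointing down it reaches from about 0.4 to 0.875 m from the base axis. Payload 4.4 kg.
Tool frame: the origin (TCP) lies between the finger pads; the fingertips stand robot.tips_ahead ahead of it and the grasp point (between the pads) is the TCP (robot.tips_ahead is the distance from the TCP to the fingertips, in m); z points along the fingers, y is the line along which they close (so a half turn about z gives the same grasp; the last joint's range is limited). The gripper opens to 85 mm and grips with 20 to 120 N. Pads are 22 mm wide; open, the fingers measure 114 mm over their backs; the gripper's body (76 mm by 85 mm) begins 54 mm behind the grasp point. The pads swing forward as they close: fully open they stand 13 mm farther back than shut.
Start: joints at [69.626, 36.005, 2.206, 86.941, -1.547, 57.084, -1.146], TCP at [0.186, -0.623, 0.227] pointing down, gripper open.
Joint ranges: [-175.42, 175.42], [-21.48, 121.26], [-71.46, 75.88], [10.55, 141.38], [-63.04, 243.04], [13.31, 113.54], [-168.57, 168.57]. Speed limits (degrees/s): [147.25, 147.25, 180, 180, 180, 180, 180].

INTERFACE

Orientations are given as a 3x3 rotation matrix whose columns are the frame's x, y, z axes.
In Python, from bench import telemetry, imaging, job_done, robot gives the robot as it stands.
- The arm moves only by the tool send_rows, never from a script. Its argument "plan" is a list of rows, each a list of 7 numbers: the shift along the tool's x, y, z each as a share of 10 cm, from -1 to 1, then the turn, a rotation vector about the tool's x, y, z each as a share of 360 degrees, from -1 to 1, then the closure, from 0 (fully open) to 1 (shut). A call has 1 to 10 rows; each row shifts and turns the commanded pose from where the row before left it, along the tool's axes as they then stand; what a row does not reach is not made up. A row lasts 1/8 s, in which the tool goes at most 62.5 mm and 10.7 degrees, less where a joint would pass 70% of its speed; a pose out of reach is approached as far as the arm can. A call with a number of a shift or a turn outside -1 to 1 is refused whole. A call with a gripper value outside its range is refused whole. The fingers move at their own pace and stop on an object; "squeeze" is the grip in N (left out, the last holds). Time passes only in rows, so rows that do not move let the fingers close. It gives the time, the measured TCP pose, the force, the opening and the grip force at its end, in the units of the state.
- telemetry.get_state(): the state, without advancing time (a new reading comes with each control period).
- imaging.capture(name): name is "scene" or "top" or "wrist"; returns a dict with "pixels" (400x640x3 uint8, blue, green, red), "fx", "fy", "cx", "cy" (pixels), "R" (3x3) and "t" (3): a world point X has camera coordinates R X + t. Camera axes: x right, y down, z forward; pixel columns grow to the right and rows downward; lengths in m; the calibration is good to about 2 mm. A picture is of the moment at which its call begins. There is no depth.
- job_done(): hands the job in; it is judged then, once.
Trained networks look in the newest picture that a camera, given by its name, has taken for a name from the list of things; names that differ only in an ending like _2 or _b are one class to them, and where a whole thing is asked for, a point or a joint stands for the part that bears it (a point fixed in the world has none). Each returns a list of dicts, best first, with "score" (0 to 1); they miss things now and then, are a little off and sometimes report something else, mostly with a low value. They report only what shows in the picture. A call takes as long as a camera call.
- imaging.regions_of(camera, thing): "pixels" (400x640 bool, what is visible of it) and "at" ([column, row] in pixels, amid what is visible of it).
The state is a dict: "t": time; "qpos": joint angles; "joint_velocities": joint speeds; "joint_torque": joint torques, N m; "ee_pos": TCP position; "orientation": TCP orientation; "ft_force": force on the tool from outside, world axes, zero at the start; "wrist_torque": the same for the moment, N m; "width": finger opening in m; "gripper_force": force on a finger pad.
Only numpy, scipy, OpenCV 4.12 (cv2) and the standard library are available. Lean on these libraries where they do the work, as an engineer would, in place of code of your own. Each camera call takes 0.05 s, during which the arm holds its last target. There are 200 camera calls.

## Working session

There is one attempt and no reset: what is moved stays moved. The work goes in short steps, Python scripts to look and compute and a tool call to move; the robot and the scene stay as the last step left them, time stands still between calls to the robot, and variables do not carry over. Pictures are saved under pics/ and viewed, at most 10 in all, crops included, and the job is handed in when it is done.

Besides the shell and the picture viewer there is one more tool, called after "Request:" by a JSON object that holds its "op" and its "data", one argument or row to a line. send_rows: Moves the arm, as the interface text tells. Its arguments: {"type":"object","properties":{"plan":{"type":"array","items":{"type":"array","items":{"type":"number","minimum":-1,"maximum":1}}},"squeeze":{"type":"number"}},"required":["plan"]}

```bash
mkdir -p pics; ls; cat > h.py <<'E'
import numpy as np,cv2
from bench import telemetry, imaging, job_done, robot
def cap(n,f=None):
    c=imaging.capture(n)
    c={k:(np.array(v) if k in('R','t','pixels') else v) for k,v in c.items()}
    if f: cv2.imwrite('pics/'+f,c['pixels'])
    return c
def proj(c,X):
    p=c['R']@np.array(X)+c['t'].ravel(); return np.array([c['fx']*p[0]/p[2]+c['cx'],c['fy']*p[1]/p[2]+c['cy']])
def ray(c,uv):
    d=c['R'].T@np.array([(uv[0]-c['cx'])/c['fx'],(uv[1]-c['cy'])/c['fy'],1]); return -c['R'].T@c['t'].ravel(),d/np.linalg.norm(d)
def tri(rs):
    A=0;b=0
    for o,d in rs:
        P=np.eye(3)-np.outer(d,d);A=A+P;b=b+P@o
    return np.linalg.solve(A,b)
E
python3 - <<'E'
from h import *
for n in('scene','top'):
    c=cap(n,n+'0.png'); print(n,c['fx'],c['cx'],c['cy'],-c['R'].T@c['t'].ravel(),c['R'].round(3).tolist())
    for k in('winder','lamp_bar','crank_knob','lever_post','pawl_tip','crank_axis','lever_hinge','flush_bolt','door_stop'):
        r=imaging.regions_of(n,k)
        print(k,[(round(x['score'],2),np.round(x['at'],1).tolist(),int(np.sum(x['pixels']))) for x in r[:3]])
print(telemetry.get_state(),robot.tips_ahead)
E
```

```text
pics
scene 448.60997888445047 318.0401513735481 200.12812201003229 [1.59524745 0.57423208 0.99674699] [[-0.485, 0.875, 0.013], [0.475, 0.275, -0.836], [-0.735, -0.399, -0.549]]
winder [(0.77, [282.3, 240.8], 6234)]
lamp_bar [(0.81, [282.7, 240.0], 6406)]
crank_knob [(0.62, [282.5, 214.5], 127), (0.41, [292.8, 229.8], 218)]
lever_post [(0.77, [293.5, 232.5], 261)]
pawl_tip []
crank_axis [(0.59, [294.2, 233.5], 2784)]
lever_hinge [(0.67, [291.4, 231.3], 2843)]
flush_bolt [(0.56, [280.7, 242.2], 6031), (0.48, [335.3, 231.7], 154)]
door_stop [(0.54, [292.3, 233.9], 309), (0.51, [347.6, 280.3], 249)]
top 490.92867855464027 324.54453976983615 199.4464619784843 [0.22021414 0.00244948 1.63378139] [[-0.039, -0.999, -0.003], [-0.978, 0.039, -0.206], [0.206, -0.005, -0.979]]
winder [(0.56, [345.8, 183.1], 8755), (0.46, [357.3, 178.0], 221), (0.41, [319.4, 238.7], 346)]
lamp_bar [(0.79, [345.0, 183.5], 8739)]
crank_knob [(0.74, [356.1, 177.2], 168), (0.61, [339.1, 170.0], 49), (0.4, [336.4, 156.7], 232)]
lever_post [(0.68, [330.5, 161.2], 247)]
pawl_tip []
crank_axis [(0.64, [345.7, 189.3], 5827
[... 293 characters left out ...]
cities': array([-0.06605055, -0.02046908, -0.09315814,  0.08650681, -0.04767533,
       -0.00732398, -0.10283133]), 'joint_torque': array([ 6.28921043e-04, -5.63275158e+01,  1.22551147e+00, -1.93782717e+01,
        1.08728764e-02,  1.44514946e-03, -6.62531150e-06]), 'ee_pos': array([ 0.18579178, -0.62289331,  0.22662448]), 'orientation': array([[ 9.58320495e-01,  2.85695331e-01,  8.19643682e-05],
       [ 2.85695333e-01, -9.58320498e-01, -1.19494267e-05],
       [ 7.51342387e-05,  3.48682180e-05, -9.99999997e-01]]), 'ft_force': array([0.57939106, 1.06400379, 0.0140445 ]), 'wrist_torque': array([-0.02025979, -0.00323094,  0.03767356]), 'gripper_force': 0.0, 'width': 0.08560386029559404} 0.019
```

```bash
python3 - <<'E'
import cv2,numpy as np
a=cv2.imread('pics/scene0.png')[155:305,190:390];b=cv2.imread('pics/top0.png')[110:260,250:450]
cv2.imwrite('pics/crop.png',cv2.resize(np.vstack([a,b]),None,fx=2,fy=2,interpolation=cv2.INTER_CUBIC) if 0 else np.hstack([cv2.resize(x,(400,300),interpolation=cv2.INTER_CUBIC) for x in(a,b)]))
cv2.imwrite('pics/s1.png',cv2.resize(a,(800,600),interpolation=cv2.INTER_CUBIC));cv2.imwrite('pics/t1.png',cv2.resize(b,(800,600),interpolation=cv2.INTER_CUBIC))
E
```

```text
(no output)
```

View pics/s1.png

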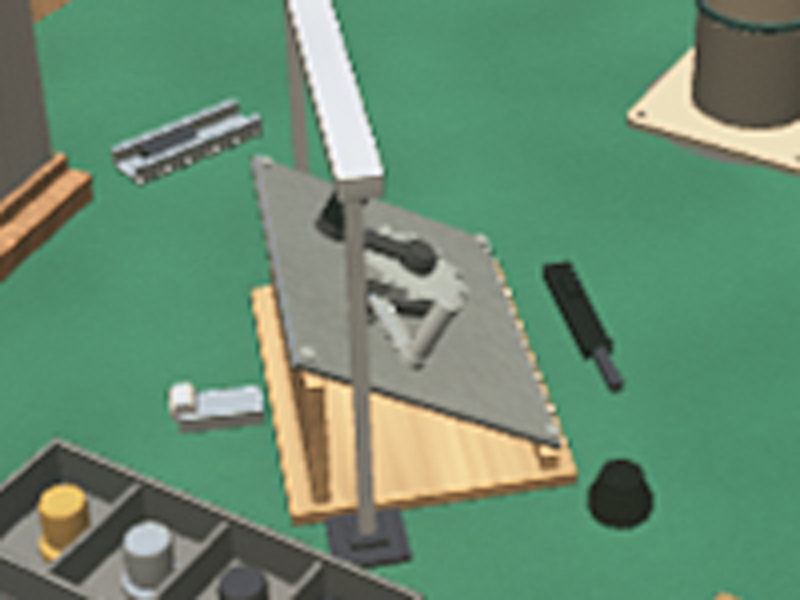

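View pics/t1.png

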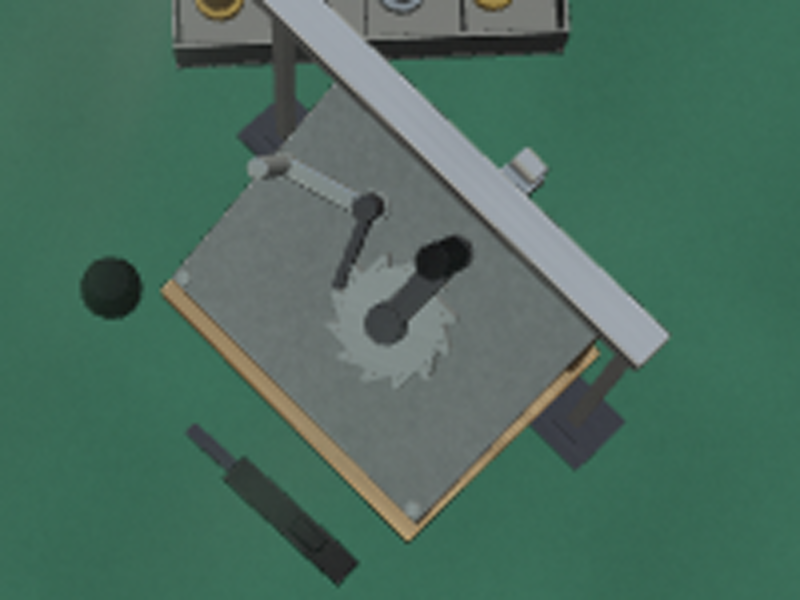

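```bash
cat > fit.py <<'E'
from h import *
from scipy.optimize import least_squares
import pickle
def frame(yaw):
    up=np.array([np.cos(yaw),np.sin(yaw),0]);z=np.array([0,0,1.]);s,c=.5,np.sqrt(.75)
    X=c*up+s*z; Z=-s*up+c*z; return np.column_stack([X,np.cross(Z,X),Z])
def pts(p):
    P,yaw,cx,cy,px,py,phi,hh=p[:3],p[3],*p[4:10]
    F=frame(yaw); g=lambda x,y,z:P+F@np.array([x,y,z])
    kx,ky=cx+.08*np.cos(phi),cy+.08*np.sin(phi)
    hx,hy=px+.077*np.sin(.35),py-.077*np.cos(.35)
    return dict(DL=g(-.12,.145,0),DR=g(-.12,-.145,0),UL=g(.12,.145,0),UR=g(.12,-.145,0),kt=g(kx,ky,.084),kb=g(kx,ky,.03),k=g(kx,ky,.058),
      pt=g(px,py,.078),pb=g(px,py,.026),post=g(px,py,.052),hub=g(cx,cy,hh),axis=g(cx,cy,.058),hinge=g(hx,hy,.052))
if __name__=='__main__':
    S=cap('scene');T=cap('top')
    o=[(S,190,155,dict(UR=(257,157),DR=(487,238),DL=(557,442),UL=(297,365),pt=(453,297),pb=(415,360),hub=(422,252))),
       (T,250,110,dict(DL=(166,283),DR=(410,530),pt=(261,168),pb=(288,161),kt=(436,259),kb=(455,249),hub=(385,322)))]
    def res(p):
        q=pts(p);r=[]
        for c,ox,oy,d in o:
            for k,v in d.items(): r+=list((proj(c,q[k])-np.array([ox+v[0]/4,oy+v[1]/4])))
        return np.array(r)
    best=None
    for yaw in(-.85,-1.1):
      for phi in(0,):
        s=least_squares(res,[.25,-.1,.12,yaw,0,0,.05,.1,phi,.045],loss='soft_l1')
        if best is None or s.cost<best.cost:best=s
    s=best;print(s.cost,s.x.round(4),np.degrees(s.x[3]))
    print(res(s.x).reshape(-1,2).round(1).tolist())
    for k,v in pts(s.x).items():print(k,v.round(4))
    pickle.dump(s.x,open('fit.pkl','wb'))
    hx=pts(s.x);F=frame(s.x[3]);print('hinge rel axis',F.T@(hx['hinge']-hx['axis']))
E
python3 fit.py
```

```text
7.531317323776202 [ 0.5863 -0.074   0.0974 -0.839   0.0021 -0.0173  0.0335  0.1284 -0.044
  0.0341] -48.07157657673604
[[-0.4, -0.4], [0.4, 0.5], [2.3, 0.9], [0.2, -0.7], [-2.0, 1.5], [-0.8, -1.3], [-1.1, -0.4], [0.6, -0.3], [0.6, -0.2], [-0.5, 0.2], [-1.1, 0.7], [-0.5, 0.1], [-0.1, 0.5], [-0.2, -0.2]]
DL [0.6248 0.1002 0.0374]
DR [ 0.409  -0.0935  0.0374]
UL [ 0.7636 -0.0544  0.1574]
UR [ 0.5479 -0.2482  0.1574]
kt [ 0.5902 -0.1095  0.2112]
kb [ 0.6083 -0.1296  0.1644]
k [ 0.5989 -0.1191  0.1887]
pt [0.6752 0.0192 0.1817]
pb [ 6.925e-01 -1.000e-04  1.367e-01]
post [0.6838 0.0096 0.1592]
hub [ 0.5633 -0.0742  0.128 ]
axis [ 0.5553 -0.0653  0.1487]
hinge [ 0.6453 -0.0558  0.1724]
hinge rel axis [ 0.05782288  0.07333337 -0.006     ]
```

```bash
python3 - <<'E'
from fit import *
p=pickle.load(open('fit.pkl','rb'));F=frame(p[3]);P=p[:3]
T=cap('top');S=cap('scene')
up=np.array([np.cos(p[3]),np.sin(p[3]),0]);lat=F[:,1]
def hit(c,uv,z):
    o,d=ray(c,uv);return o+d*(z-o[2])/d[2]
# horizontal frame coords (u,v) relative to axis
q=pts(p);A=q['axis']
def uv(X):d=X-A;return np.round([d@up,d@lat,X[2]],3)
for n,a,z in(('lowedge1',(265,0),.325),('lowedge2',(632,365),.325),('topedge1',(305,0),.347),('topedge2',(668,335),.347),('post L base',(275,135),0.01),('post R base',(578,427),.01)):
    print(n,uv(hit(T,(250+a[0]/4,110+a[1]/4),z)))
for n,a,z in(('S bar end low',(383,185),.325),('S near',(340,193),.325),('S base',(368,540),.005)):
    print(n,uv(hit(S,(190+a[0]/4,155+a[1]/4),z)))
for k in('k','post','hinge','UL'):print(k,uv(q[k]))
print(F.round(4).tolist())
E
```

```text
lowedge1 [0.078 0.198 0.325]
lowedge2 [ 0.074 -0.166  0.325]
topedge1 [0.092 0.172 0.347]
topedge2 [ 0.1   -0.169  0.347]
post L base [0.083 0.199 0.01 ]
post R base [ 0.087 -0.162  0.01 ]
S bar end low [0.068 0.193 0.325]
S near [0.098 0.196 0.325]
S base [0.09  0.2   0.005]
k [ 0.069 -0.004  0.189]
post [0.03  0.146 0.159]
hinge [0.053 0.073 0.172]
UL [0.131 0.162 0.157]
[[0.5787, 0.744, -0.3341], [-0.6443, 0.6682, 0.372], [0.5, 0.0, 0.866]]
```

```bash
cat > pl.py <<'E'
from fit import *
from scipy.spatial.transform import Rotation as Ro
p=pickle.load(open('fit.pkl','rb'));F=frame(p[3]);Q=pts(p);A=Q['axis']
RT=np.column_stack([F[:,1],F[:,0],-F[:,2]])   # tool x=panel y, tool y=panel x, tool z=into panel
def rows(Rt,ps,n,R=None,x=None,g=None,nd=3):
    "rows to go through tool goal (Rt,ps) in n straight steps"
    s=telemetry.get_state();R=np.array(s['orientation']) if R is None else R;x=np.array(s['ee_pos']) if x is None else x
    w=Ro.from_matrix(R.T@Rt).as_rotvec()/n;r=np.round(w/(2*np.pi),4);x0=x.copy();out=[]
    for i in range(1,n+1):
        g_=x0+(ps-x0)*i/n; d=np.round(R.T@(g_-x)/.1,2); x=x+R@d*.1; R=R@Ro.from_rotvec(r*2*np.pi).as_matrix()
        out.append([*d.tolist(),*r.tolist()])
    return out,R,x
E
python3 - <<'E'
from pl import *
o,R,x=rows(RT,np.array([.45,-.02,.42]),16)
for r in o:print(r)
print(x)
E
```

```text
[0.27, -0.31, -0.12, -0.0051, 0.0012, -0.0043]
[0.27, -0.31, -0.13, -0.0051, 0.0012, -0.0043]
[0.29, -0.29, -0.14, -0.0051, 0.0012, -0.0043]
[0.29, -0.28, -0.14, -0.0051, 0.0012, -0.0043]
[0.3, -0.26, -0.15, -0.0051, 0.0012, -0.0043]
[0.31, -0.25, -0.15, -0.0051, 0.0012, -0.0043]
[0.32, -0.24, -0.16, -0.0051, 0.0012, -0.0043]
[0.32, -0.23, -0.17, -0.0051, 0.0012, -0.0043]
[0.33, -0.21, -0.17, -0.0051, 0.0012, -0.0043]
[0.34, -0.2, -0.18, -0.0051, 0.0012, -0.0043]
[0.35, -0.18, -0.17, -0.0051, 0.0012, -0.0043]
[0.35, -0.16, -0.19, -0.0051, 0.0012, -0.0043]
[0.36, -0.16, -0.18, -0.0051, 0.0012, -0.0043]
[0.36, -0.13, -0.18, -0.0051, 0.0012, -0.0043]
[0.37, -0.12, -0.19, -0.0051, 0.0012, -0.0043]
[0.37, -0.1, -0.19, -0.0051, 0.0012, -0.0043]
[ 0.45033693 -0.01997529  0.42034218]
```

Request:
{"op": "send_rows", "data": {
  "plan": [
    [0.27,-0.31,-0.12,-0.005,0.001,-0.004,0],
    [0.27,-0.31,-0.13,-0.005,0.001,-0.004,0],
    [0.29,-0.29,-0.14,-0.005,0.001,-0.004,0],
    [0.29,-0.28,-0.14,-0.005,0.001,-0.004,0],
    [0.3,-0.26,-0.15,-0.005,0.001,-0.004,0],
    [0.31,-0.25,-0.15,-0.005,0.001,-0.004,0],
    [0.32,-0.24,-0.16,-0.005,0.001,-0.004,0],
    [0.32,-0.23,-0.17,-0.005,0.001,-0.004,0]
  ]
}}

```text
t: 2.2
ee_pos: [0.3207, -0.3212, 0.3235]
orientation: [[0.879, 0.455, 0.142], [0.476, -0.854, -0.212], [0.025, 0.254, -0.967]]
ft_force: [0.5, 0.0, 0.3]
width: 0.0854
gripper_force: 0.0
```

Request:
{"op": "send_rows", "data": {
  "plan": [
    [0.33,-0.21,-0.17,-0.005,0.001,-0.004,0],
    [0.34,-0.2,-0.18,-0.005,0.001,-0.004,0],
    [0.35,-0.18,-0.17,-0.005,0.001,-0.004,0],
    [0.35,-0.16,-0.19,-0.005,0.001,-0.004,0],
    [0.36,-0.16,-0.18,-0.005,0.001,-0.004,0],
    [0.36,-0.13,-0.18,-0.005,0.001,-0.004,0],
    [0.37,-0.12,-0.19,-0.005,0.001,-0.004,0],
    [0.37,-0.1,-0.19,-0.005,0.001,-0.004,0]
  ]
}}

```text
t: 3.2
ee_pos: [0.4615, -0.0232, 0.42]
orientation: [[0.765, 0.563, 0.313], [0.645, -0.666, -0.376], [-0.003, 0.489, -0.872]]
ft_force: [-0.4, -0.5, 0.1]
width: 0.0854
gripper_force: 0.0
```

```bash
python3 - <<'E'
from pl import *
W=cap('wrist','w1.png')
for k in Q:print(k,proj(W,Q[k]).round(0))
s=telemetry.get_state();print(s['ee_pos'],s['qpos'].round(1),s['width'])
for k in('crank_knob','lever_post'):
    print(k,[(round(x['score'],2),np.round(x['at'],1).tolist()) for x in imaging.regions_of('wrist',k)[:3]])
E
```

```text
DL [200.  22.]
DR [223. 206.]
UL [360.  17.]
UR [358. 203.]
kt [339. 136.]
kb [337. 133.]
k [338. 134.]
pt [299.  14.]
pb [302.  26.]
post [300.  21.]
hub [285. 132.]
axis [283. 133.]
hinge [321.  78.]
[ 0.46468188 -0.01638198  0.42129507] [  8.2   3.3 -32.3 112.5  34.7  60.2 -89.7] 0.08527532117059605
crank_knob [(0.6, [319.6, 132.5])]
lever_post [(0.83, [305.6, 59.3])]
```

View pics/w1.png

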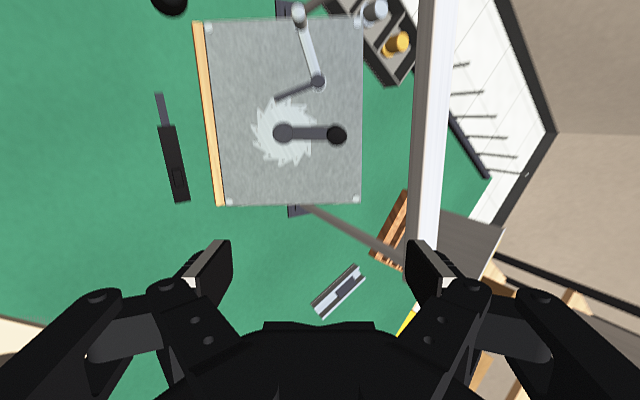

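```bash
python3 - <<'E'
from pl import *
g=Q['post']+.018*F[:,2]-.004*F[:,1]
o,R,x=rows(RT,g+.08*F[:,2],8)
for r in o:print(r)
print(x,R,RT)
o,R,x=rows(RT,g,4,R,x)
for r in o:print(r)
E
```

```text
[0.23, -0.03, 0.23, -0.0003, 0.0003, -0.0004]
[0.23, -0.03, 0.24, -0.0003, 0.0003, -0.0004]
[0.23, -0.03, 0.23, -0.0003, 0.0003, -0.0004]
[0.23, -0.03, 0.24, -0.0003, 0.0003, -0.0004]
[0.23, -0.02, 0.23, -0.0003, 0.0003, -0.0004]
[0.23, -0.03, 0.24, -0.0003, 0.0003, -0.0004]
[0.23, -0.03, 0.24, -0.0003, 0.0003, -0.0004]
[0.23, -0.03, 0.23, -0.0003, 0.0003, -0.0004]
[0.64833177 0.04374911 0.24446099] [[ 7.45505677e-01  5.76834305e-01  3.33891404e-01]
 [ 6.66498947e-01 -6.45709658e-01 -3.72609973e-01]
 [ 6.62689743e-04  5.00321119e-01 -8.65839672e-01]] [[ 7.43980155e-01  5.78679658e-01  3.34100857e-01]
 [ 6.68201713e-01 -6.44305714e-01 -3.71990077e-01]
 [ 2.77555756e-17  5.00000000e-01 -8.66025404e-01]]
[-0.0, -0.0, 0.2, 0.0, 0.0, -0.0001]
[-0.0, -0.0, 0.2, 0.0, 0.0, -0.0001]
[-0.0, -0.0, 0.2, 0.0, 0.0, -0.0001]
[-0.0, -0.0, 0.2, 0.0, 0.0, -0.0001]
```

Request:
{"op": "send_rows", "data": {
  "plan": [
    [0.23,-0.03,0.23,0,0,0,0.45],
    [0.23,-0.03,0.24,0,0,0,0.45],
    [0.23,-0.03,0.23,0,0,0,0.45],
    [0.23,-0.03,0.24,0,0,0,0.45],
    [0.23,-0.02,0.23,0,0,0,0.45],
    [0.23,-0.03,0.24,0,0,0,0.45],
    [0.23,-0.03,0.24,0,0,0,0.45],
    [0.23,-0.03,0.23,0,0,0,0.45],
    [0,0,0,0,0,0,0.45],
    [0,0,0,0,0,0,0.45]
  ],
  "squeeze": 30
}}

```text
t: 4.6
ee_pos: [0.6467, 0.0376, 0.2434]
orientation: [[0.766, 0.563, 0.31], [0.643, -0.667, -0.376], [-0.005, 0.488, -0.873]]
ft_force: [-0.2, 0.1, 1.3]
width: 0.0471
gripper_force: 0.0
```

```bash
python3 - <<'E'
from pl import *
W=cap('wrist','w2.png');s=telemetry.get_state();print(s['ee_pos'],s['orientation'],s['qpos'].round(1),s['width'])
for k in('pt','pb','hinge','hub','kt'):print(k,proj(W,Q[k]).round(0))
R=np.array(s['orientation']);print('post rel tool mm',(R.T@(Q['post']-s['ee_pos'])*1000).round(1))
print('tcp px',proj(W,s['ee_pos']).round(0))
E
```

```text
[0.64686315 0.03784206 0.24396175] [[ 0.76558141  0.56301774  0.31128141]
 [ 0.64332605 -0.66691179 -0.37597908]
 [-0.00408565  0.48809803 -0.87277925]] [  -2.6   32.9  -27.5  102.4   55.7   55.2 -111.7] 0.046905061344353655
pt [316. 192.]
pb [317. 178.]
hinge [347. 259.]
hub [291. 314.]
kt [374. 353.]
post rel tool mm [10.5 -1.7 96.1]
tcp px [318. 240.]
```

View pics/w2.png

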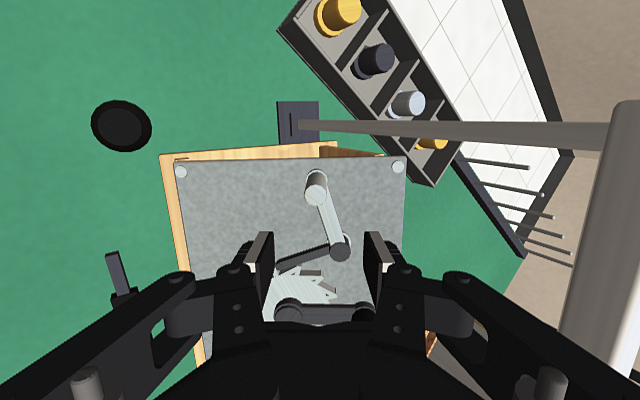

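Request:
{"op": "send_rows", "data": {
  "plan": [
    [0.02,0,0.2,0,0,0,0.45],
    [0.02,-0.01,0.2,0,0,0,0.45],
    [0.02,-0.01,0.2,0,0,0,0.45],
    [0,0,0.18,0,0,0,0.45],
    [0,0,0,0,0,0,0.68],
    [0,0,0,0,0,0,0.68],
    [0,0,0,0,0,0,0.68]
  ]
}}

```text
t: 5.52
ee_pos: [0.6755, 0.0155, 0.1747]
orientation: [[0.764, 0.564, 0.313], [0.645, -0.667, -0.374], [-0.003, 0.488, -0.873]]
ft_force: [-0.3, -0.9, 0.2]
width: 0.0271
gripper_force: 0.0
```

Request:
{"op": "send_rows", "data": {
  "plan": [
    [0.01,0.06,0,0,0,0,0.68],
    [0.01,0.06,0,0,0,0,0.68],
    [0.01,0.06,0,0,0,0,0.68],
    [0.01,0.06,0,0,0,0,0.68],
    [0,0.06,0,0,0,0,0.68],
    [0,0.06,0,0,0,0,0.68],
    [0,0.05,0,0,0,0,0.68],
    [0,0,0,0,0,0,0.68]
  ]
}}

```text
t: 6.52
ee_pos: [0.7013, -0.0105, 0.194]
orientation: [[0.765, 0.563, 0.311], [0.644, -0.667, -0.376], [-0.004, 0.488, -0.873]]
ft_force: [-0.9, 1.8, 0.1]
width: 0.0273
gripper_force: 1.1
```

```bash
python3 - <<'E'
from pl import *
W=cap('wrist','w3.png');s=telemetry.get_state();print(s['ee_pos'],s['qpos'].round(1),s['width'],s['ft_force'])
h=Q['hinge']
a=.55;f=h+F@np.array([-np.sin(.35-a)*.077,np.cos(.35-a)*.077,0])
R=np.array(s['orientation']);print('post(0),post(.55) rel tool mm',(R.T@(Q['post']-s['ee_pos'])*1000).round(1),(R.T@(f-s['ee_pos'])*1000).round(1))
E
```

```text
[ 0.70132253 -0.01048653  0.19402718] [   1.    39.3  -24.9   98.6   60.2   50.8 -109.8] 0.02741840293649664 [-0.61943122  2.96192851  0.41660536]
post(0),post(.55) rel tool mm [ -0.3 -40.2  17.4] [ 3.9  1.4 16.7]
```

View pics/w3.png

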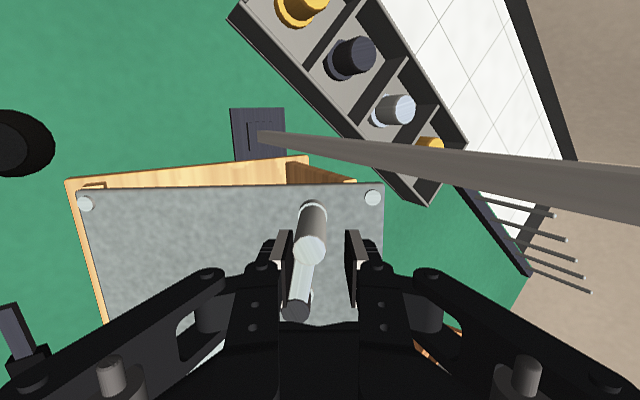

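Request:
{"op": "send_rows", "data": {
  "plan": [
    [0,0.04,0,0,0,0,0.68],
    [0,0.03,0,0,0,0,0.68],
    [0,0,0,0,0,0,0.68]
  ]
}}

```text
t: 6.95
ee_pos: [0.7017, -0.0108, 0.1941]
orientation: [[0.763, 0.569, 0.306], [0.646, -0.668, -0.37], [-0.007, 0.48, -0.877]]
ft_force: [-7.4, 8.6, -3.8]
width: 0.0276
gripper_force: 6.0
```

Request:
{"op": "send_rows", "data": {
  "plan": [
    [0,-0.07,0,0,0,0,0.5],
    [0,-0.03,0,0,0,0,0.45],
    [0,0,-0.1,0,0,0,0.45],
    [0,0,-0.2,0,0,0,0.45],
    [0,0,-0.3,0,0,0,0.45],
    [0,0,-0.2,0,0,0,0.45],
    [0,0,0,0,0,0,0.45]
  ]
}}

```text
t: 7.82
ee_pos: [0.6754, 0.0235, 0.2649]
orientation: [[0.764, 0.563, 0.315], [0.645, -0.666, -0.374], [-0.0, 0.489, -0.872]]
ft_force: [1.0, -0.3, -0.8]
width: 0.047
gripper_force: 0.0
```

```bash
python3 - <<'E'
from pl import *
s=telemetry.get_state();print(s['ee_pos'],s['ft_force'])
g=Q['k']+.003*F[:,2]
o,R,x=rows(RT,g+.07*F[:,2],6)
for r in o:print(r)
print(x)
E
```

```text
[0.67543174 0.02350932 0.264901  ] [ 0.96711529 -0.25888211 -0.83430445]
[-0.25, 0.02, 0.04, -0.0003, 0.0004, -0.0007]
[-0.26, 0.02, 0.03, -0.0003, 0.0004, -0.0007]
[-0.25, 0.03, 0.04, -0.0003, 0.0004, -0.0007]
[-0.25, 0.02, 0.04, -0.0003, 0.0004, -0.0007]
[-0.26, 0.01, 0.03, -0.0003, 0.0004, -0.0007]
[-0.25, 0.02, 0.04, -0.0003, 0.0004, -0.0007]
[ 0.57449011 -0.09211407  0.25167297]
```

Request:
{"op": "send_rows", "data": {
  "plan": [
    [-0.25,0.02,0.03,0,0,-0.001,0.35],
    [-0.26,0.02,0.03,0,0,-0.001,0.35],
    [-0.25,0.02,0.03,0,0,-0.001,0.35],
    [-0.25,0.02,0.03,0,0.001,-0.001,0.35],
    [-0.26,0.01,0.03,-0.001,0.001,0,0.35],
    [-0.25,0.02,0.03,-0.001,0,0,0.35],
    [0,0,0,0,0,0,0.35]
  ]
}}

```text
t: 8.7
ee_pos: [0.5701, -0.094, 0.2526]
orientation: [[0.749, 0.578, 0.325], [0.663, -0.647, -0.378], [-0.008, 0.498, -0.867]]
ft_force: [-0.2, -0.2, 0.2]
width: 0.0557
gripper_force: 0.0
```

```bash
python3 - <<'E'
from pl import *
W=cap('wrist','w4.png');s=telemetry.get_state();print(s['ee_pos'],s['orientation'],s['qpos'].round(1),s['width'],s['ft_force'])
for k in('hinge','hub','kt','kb'):print(k,proj(W,Q[k]).round(0))
R=np.array(s['orientation']);print('k rel tool mm',(R.T@(Q['k']-s['ee_pos'])*1000).round(1),'axis',(R.T@(A-s['ee_pos'])*1000).round(1))
print([(round(x['score'],2),np.round(x['at'],1).tolist()) for x in imaging.regions_of('wrist','crank_knob')[:3]])
E
```

```text
[ 0.57165268 -0.09224496  0.2529517 ] [[ 0.7474377   0.57829618  0.32697158]
 [ 0.66430671 -0.6463271  -0.37544358]
 [-0.00578699  0.4978301  -0.86725527]] [  10.4   23.9  -26.   117.4   60.4   42.6 -107.6] 0.055690184003032446 [ 0.1840907   0.63632971 -0.76850303]
hinge [290.  95.]
hub [228. 185.]
kt [320. 206.]
kb [319. 188.]
k rel tool mm [ 2.9  1.1 74.8] axis [  6.3 -78.8  74.9]
[(0.92, [300.7, 193.2])]
```

View pics/w4.png

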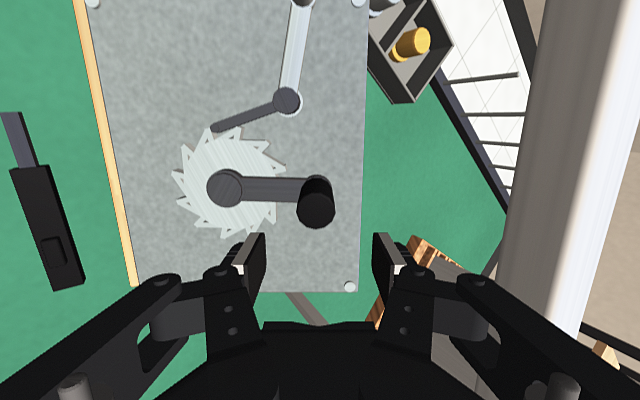

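Request:
{"op": "send_rows", "data": {
  "plan": [
    [0.01,-0.01,0.2,0,0,0,0.35],
    [0,-0.01,0.2,0,0,0,0.35],
    [0,0,0.2,0,0,0,0.35],
    [0,0,0.12,0,0,0,0.35],
    [0,0,0,0,0,0,0.5],
    [0,0,0,0,0,0,0.8],
    [0,0,0,0,0,0,1],
    [0,0,0,0,0,0,1],
    [0,0,0,0,0,0,1]
  ],
  "squeeze": 50
}}

```text
t: 9.93
ee_pos: [0.5955, -0.1159, 0.1904]
orientation: [[0.746, 0.579, 0.329], [0.666, -0.645, -0.374], [-0.004, 0.499, -0.867]]
ft_force: [-0.7, 1.5, 2.9]
width: 0.0264
gripper_force: 49.3
```

```bash
python3 - <<'E'
from pl import *
s=telemetry.get_state();print(s['ee_pos'],s['orientation'],s['width'],s['ft_force'],s['gripper_force'])
R=np.array(s['orientation']);print('k rel tool mm',(R.T@(Q['k']-s['ee_pos'])*1000).round(1),'axis',(R.T@(A-s['ee_pos'])*1000).round(1))
E
```

```text
[ 0.59554519 -0.11588153  0.19043159] [[ 0.74596173  0.57878872  0.32946125]
 [ 0.66597703 -0.64533633 -0.37418662]
 [-0.00396168  0.49854252 -0.86685619]] 0.026430239817893695 [-0.65272782  1.4515731   2.92744053] 49.28867697715759
k rel tool mm [0.4 3.2 3.9] axis [  3.8 -76.7   4. ]
```

Request:
{"op": "send_rows", "data": {
  "plan": [
    [0.035,0,0,0,0,0,1],
    [0.035,0,0,0,0,0,1],
    [0.035,0,0,0,0,0,1],
    [0.035,-0.005,0,0,0,0,1],
    [0.035,-0.005,0,0,0,0,1],
    [0,0,0,0,0,0,1],
    [0,0,0,0,0,0,1]
  ]
}}

```text
t: 10.8
ee_pos: [0.6061, -0.1058, 0.1898]
orientation: [[0.748, 0.578, 0.326], [0.663, -0.646, -0.379], [-0.008, 0.499, -0.866]]
ft_force: [-7.7, 0.6, 9.0]
width: 0.0263
gripper_force: 50.3
```

```bash
python3 - <<'E'
from pl import *
s=telemetry.get_state();print(s['ee_pos'],s['width'],s['gripper_force'],s['t'])
R=np.array(s['orientation']);print('f tool',R.T@s['ft_force'],'axis',(R.T@(A-s['ee_pos'])*1000).round(1))
W=cap('wrist','w5.png')
E
```

```text
[ 0.60607102 -0.10577467  0.18980551] 0.026274896208094017 50.34049451351166 10.8
f tool [ -5.46168809  -0.38286595 -10.53505003] axis [-10.8 -76.    3.7]
```

View pics/w5.png

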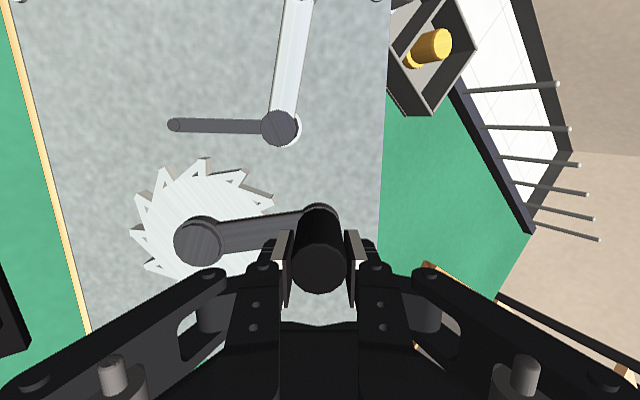

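```bash
cat > un.py <<'E'
import sys
from pl import *
f,st,n=map(float,sys.argv[1:4]);cx,cy=[float(v)/1000 for v in sys.argv[4:6]]  # axis correction in tool x,y (m)
s=telemetry.get_state();R=np.array(s['orientation']);a=R.T@(A-s['ee_pos'])[:3]
x,y=-(a[0]+cx),-(a[1]+cy);r=np.hypot(x,y);phi=np.arctan2(x,y)
print('r',r.round(4),'phi',phi.round(3),'z',a[2].round(4),'f',(R.T@s['ft_force']).round(1),'q',s['qpos'].round(0),'w',s['width'],'oz',(RT.T@R).round(3)[:,2])
phi=f if f<9 else phi
e=np.zeros(2)
for i in range(int(n)):
    d=.8*np.array([np.sin(phi-st)-np.sin(phi),np.cos(phi-st)-np.cos(phi)]);phi-=st
    o=np.round(d+e,3);e=d+e-o;print(o.tolist(),end=',')
print('end',phi)
E
python3 un.py 9 .07 10 -2 -3
```

```text
r 0.0801 phi 0.161 z 0.0038 f [ -4.9   0.3 -10.6] q [   9.   32.  -22.  116.   70.   39. -116.] w 0.02628089138632576 oz [-0.011 -0.001  1.   ]
[-0.056, 0.007],[-0.055, 0.003],[-0.056, -0.001],[-0.056, -0.004],[-0.056, -0.009],[-0.054, -0.012],[-0.054, -0.017],[-0.052, -0.02],[-0.051, -0.023],[-0.049, -0.027],end -0.5392466813103217
```

Request:
{"op": "send_rows", "data": {
  "plan": [
    [-0.056,0.007,-0.01,0,0,0,1],
    [-0.055,0.003,0,0,0,0,1],
    [-0.056,-0.001,0,0,0,0,1],
    [-0.056,-0.004,0,0,0,0,1],
    [-0.056,-0.009,0,0,0,0,1],
    [-0.054,-0.012,0,0,0,0,1],
    [-0.054,-0.017,0,0,0,0,1],
    [-0.052,-0.02,0,0,0,0,1],
    [-0.051,-0.023,0,0,0,0,1],
    [-0.049,-0.027,0,0,0,0,1]
  ]
}}

```text
t: 12.1
ee_pos: [0.5601, -0.134, 0.1849]
orientation: [[0.748, 0.578, 0.327], [0.664, -0.646, -0.376], [-0.007, 0.498, -0.867]]
ft_force: [-2.0, -5.7, -1.5]
width: 0.0262
gripper_force: 49.3
```

```bash
python3 un.py -.539 .07 10 -2 -3
```

```text
r 0.0792 phi -0.533 z 0.0039 f [-5.3  1.8  2.8] q [  11.   29.  -20.  123.   76.   35. -121.] w 0.026246192185835814 oz [-0.008 -0.002  1.   ]
[-0.047, -0.03],[-0.045, -0.034],[-0.042, -0.037],[-0.04, -0.039],[-0.037, -0.042],[-0.033, -0.045],[-0.031, -0.047],[-0.027, -0.049],[-0.024, -0.051],[-0.02, -0.052],end -1.2390000000000005
```

Request:
{"op": "send_rows", "data": {
  "plan": [
    [-0.047,-0.03,0,0,0,0,1],
    [-0.045,-0.034,0,0,0,0,1],
    [-0.042,-0.037,0,0,0,0,1],
    [-0.04,-0.039,0,0,0,0,1],
    [-0.037,-0.042,0,0,0,0,1],
    [-0.033,-0.045,0,0,0,0,1],
    [-0.031,-0.047,0,0,0,0,1],
    [-0.027,-0.049,0,0,0,0,1],
    [-0.024,-0.051,0,0,0,0,1],
    [-0.02,-0.052,0,0,0,0,1]
  ]
}}

```text
t: 13.35
ee_pos: [0.5084, -0.1286, 0.1627]
orientation: [[0.747, 0.58, 0.324], [0.664, -0.647, -0.374], [-0.007, 0.495, -0.869]]
ft_force: [-3.3, -4.5, -6.1]
width: 0.026
gripper_force: 49.5
```

```bash
python3 un.py -1.239 .07 10 -2 -3; python3 -c "
from h import *
s=telemetry.get_state();print(s['qpos'],s['joint_velocities'])"
```

```text
r 0.0789 phi -1.265 z 0.0037 f [-5.4 -2.   5.9] q [   9.   29.  -20.  132.   87.   33. -136.] w 0.025962755768985372 oz [-0.009 -0.006  1.   ]
[-0.016, -0.054],[-0.013, -0.054],[-0.009, -0.055],[-0.005, -0.056],[-0.001, -0.056],[0.003, -0.056],[0.007, -0.056],[0.011, -0.055],[0.015, -0.054],[0.018, -0.053],end -1.9390000000000007
[   9.49423843   28.86651695  -19.58770241  131.75771959   87.10791942
   33.40768152 -135.52954039] [ -2.32434818   1.06110714  -0.90073191   6.16179512   8.78170995
   0.80879883 -13.43492638]
```

```bash
cat > un2.py <<'E'
import sys
from pl import *
phi,st,n,wy,wz=map(float,sys.argv[1:6])
s=telemetry.get_state();R=np.array(s['orientation']);a=F.T@(s['ee_pos']-A)+np.array([.003,.002,0])
print('r',np.hypot(a[0],a[1]).round(4),'phi',np.arctan2(a[1],a[0]).round(3),'z',a[2].round(4),'f panel',(F.T@s['ft_force']).round(1),'q',s['qpos'].round(0),'w',s['width'],'oz',(F.T@R).round(3)[:,2])
e=np.zeros(3);w=np.array([0,wy,wz])
for i in range(int(n)):
    d=.8*np.array([np.cos(phi-st)-np.cos(phi),np.sin(phi-st)-np.sin(phi),0]);phi-=st
    D=R.T@F@(d+e);o=np.round(D,3);e=d+e-F.T@R@o;R=R@Ro.from_rotvec(w*2*np.pi).as_matrix();print([*o.tolist(),0,wy,wz,1],end=',')
print('end',phi)
E
python3 un2.py -1.25 .06 6 -.003 -.006
```

```text
r 0.0789 phi -1.266 z 0.0042 f panel [-2.1 -5.5 -5.9] q [   9.   29.  -20.  132.   87.   33. -136.] w 0.025962755768985372 oz [-0.006 -0.009 -1.   ]
[-0.014, -0.046, 0.0, 0, -0.003, -0.006, 1],[-0.009, -0.047, 0.001, 0, -0.003, -0.006, 1],[-0.005, -0.048, 0.001, 0, -0.003, -0.006, 1],[0.0, -0.048, -0.0, 0, -0.003, -0.006, 1],[0.005, -0.048, 0.0, 0, -0.003, -0.006, 1],[0.01, -0.047, -0.0, 0, -0.003, -0.006, 1],end -1.6100000000000003
```

Request:
{"op": "send_rows", "data": {
  "plan": [
    [-0.014,-0.046,0,0,-0.003,-0.006,1],
    [-0.009,-0.047,0,0,-0.003,-0.006,1],
    [-0.005,-0.048,0,0,-0.003,-0.006,1],
    [0,-0.048,0,0,-0.003,-0.006,1],
    [0.005,-0.048,0,0,-0.003,-0.006,1],
    [0.01,-0.047,0,0,-0.003,-0.006,1]
  ]
}}

```text
t: 14.1
ee_pos: [0.4878, -0.1128, 0.1483]
orientation: [[0.629, 0.738, 0.244], [0.746, -0.486, -0.455], [-0.217, 0.468, -0.857]]
ft_force: [-7.3, -4.1, -4.8]
width: 0.0262
gripper_force: 49.7
```

```bash
python3 un2.py -1.61 .06 8 -.003 -.006
```

```text
r 0.0802 phi -1.641 z 0.0045 f panel [-4.  -8.2 -3.2] q [   3.   32.  -20.  131.   80.   41. -123.] w 0.026234592775165596 oz [ 0.006 -0.122 -0.992]
[0.014, -0.046, -0.001, 0, -0.003, -0.006, 1],[0.018, -0.044, -0.001, 0, -0.003, -0.006, 1],[0.023, -0.043, -0.002, 0, -0.003, -0.006, 1],[0.026, -0.039, -0.003, 0, -0.003, -0.006, 1],[0.03, -0.038, -0.004, 0, -0.003, -0.006, 1],[0.034, -0.034, -0.006, 0, -0.003, -0.006, 1],[0.036, -0.03, -0.006, 0, -0.003, -0.006, 1],[0.039, -0.027, -0.008, 0, -0.003, -0.006, 1],end -2.0900000000000003
```

```bash
python3 un2.py -1.61 .055 7 -.001 -.004
```

```text
r 0.0802 phi -1.641 z 0.0045 f panel [-4.  -8.2 -3.2] q [   3.   32.  -20.  131.   80.   41. -123.] w 0.026234592775165596 oz [ 0.006 -0.122 -0.992]
[0.013, -0.042, -0.001, 0, -0.001, -0.004, 1],[0.016, -0.041, -0.001, 0, -0.001, -0.004, 1],[0.019, -0.04, -0.001, 0, -0.001, -0.004, 1],[0.022, -0.038, -0.002, 0, -0.001, -0.004, 1],[0.025, -0.035, -0.002, 0, -0.001, -0.004, 1],[0.028, -0.034, -0.003, 0, -0.001, -0.004, 1],[0.031, -0.032, -0.003, 0, -0.001, -0.004, 1],end -1.9949999999999997
```

Request:
{"op": "send_rows", "data": {
  "plan": [
    [0.013,-0.042,-0.001,0,-0.001,-0.004,1],
    [0.016,-0.041,-0.001,0,-0.001,-0.004,1],
    [0.019,-0.04,-0.001,0,-0.001,-0.004,1],
    [0.022,-0.038,-0.002,0,-0.001,-0.004,1],
    [0.025,-0.035,-0.002,0,-0.001,-0.004,1],
    [0.028,-0.034,-0.003,0,-0.001,-0.004,1],
    [0.031,-0.032,-0.003,0,-0.001,-0.004,1]
  ]
}}

```text
t: 14.98
ee_pos: [0.4758, -0.0882, 0.1333]
orientation: [[0.5, 0.838, 0.22], [0.8, -0.35, -0.487], [-0.332, 0.419, -0.845]]
ft_force: [-7.4, -6.5, -0.4]
width: 0.026
gripper_force: 50.8
```

```bash
python3 un2.py -1.995 .04 6 0 -.003
```

```text
r 0.0809 phi -2.032 z 0.0047 f panel [-0.3 -9.9 -0.3] q [  -1.   35.  -21.  131.   78.   45. -118.] w 0.02599224790871612 oz [ 0.019 -0.162 -0.987]
[0.024, -0.021, -0.003, 0, 0.0, -0.003, 1],[0.025, -0.02, -0.003, 0, 0.0, -0.003, 1],[0.026, -0.018, -0.003, 0, 0.0, -0.003, 1],[0.027, -0.017, -0.003, 0, 0.0, -0.003, 1],[0.028, -0.015, -0.004, 0, 0.0, -0.003, 1],[0.029, -0.013, -0.003, 0, 0.0, -0.003, 1],end -2.2350000000000003
```

Request:
{"op": "send_rows", "data": {
  "plan": [
    [0.024,-0.021,-0.003,0,0,-0.003,1],
    [0.025,-0.02,-0.003,0,0,-0.003,1],
    [0,0,0,0,0,0,1]
  ]
}}

```text
t: 15.35
ee_pos: [0.4757, -0.088, 0.1331]
orientation: [[0.474, 0.852, 0.22], [0.806, -0.32, -0.497], [-0.354, 0.413, -0.839]]
ft_force: [-5.9, -11.5, 2.9]
width: 0.026
gripper_force: 51.0
```

```bash
python3 un2.py -2.075 .04 3 0 -.003; python3 - <<'E'
from pl import *
S=cap('top','t2.png')
cv2.imwrite('pics/t2c.png',cv2.resize(S['pixels'][110:260,250:450],(800,600),interpolation=cv2.INTER_CUBIC))
E
```

```text
r 0.081 phi -2.035 z 0.0046 f panel [  5.4 -12.1   0.2] q [  -2.   35.  -21.  131.   78.   46. -116.] w 0.025950997586414493 oz [ 0.028 -0.169 -0.985]
[0.026, -0.018, -0.003, 0, 0.0, -0.003, 1],[0.027, -0.017, -0.004, 0, 0.0, -0.003, 1],[0.028, -0.015, -0.004, 0, 0.0, -0.003, 1],end -2.1950000000000003
```

View pics/t2c.png

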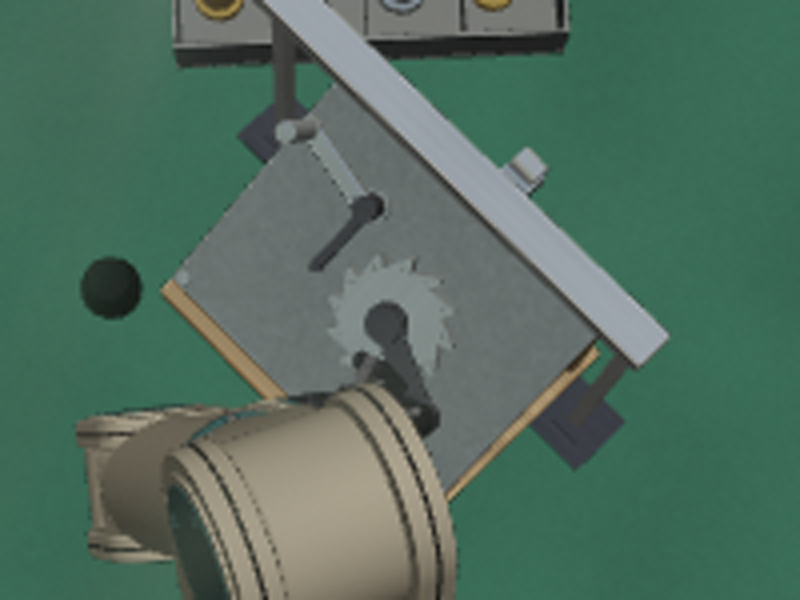

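```bash
python3 - <<'E'
from pl import *
s=telemetry.get_state();R=np.array(s['orientation'])
print('panel z in tool',(R.T@F[:,2]).round(3),'now',s['ee_pos'])
x=s['ee_pos']+.09*F[:,2]
g=np.array([.7017,-.0108,.1941])-.0045*RT[:,1]
print(F.T@(g-Q['post'])*1000)
o,R2,x2=rows(RT,g+.08*F[:,2],12,R,x)
for r in o:print(r)
E
```

```text
panel z in tool [-0.164 -0.046 -0.985] now [ 0.47568014 -0.08802321  0.13309659]
[36.39108917 -0.3269603  16.66192741]
[0.13, 0.16, -0.03, -0.0001, 0.0023, 0.0058]
[0.13, 0.15, -0.02, -0.0001, 0.0023, 0.0058]
[0.14, 0.15, -0.02, -0.0001, 0.0023, 0.0058]
[0.14, 0.14, -0.02, -0.0001, 0.0023, 0.0058]
[0.15, 0.14, -0.02, -0.0001, 0.0023, 0.0058]
[0.15, 0.13, -0.01, -0.0001, 0.0023, 0.0058]
[0.16, 0.13, -0.01, -0.0001, 0.0023, 0.0058]
[0.17, 0.12, -0.01, -0.0001, 0.0023, 0.0058]
[0.16, 0.12, -0.01, -0.0001, 0.0023, 0.0058]
[0.18, 0.1, -0.0, -0.0001, 0.0023, 0.0058]
[0.17, 0.11, -0.01, -0.0001, 0.0023, 0.0058]
[0.18, 0.09, 0.01, -0.0001, 0.0023, 0.0058]
```

Request:
{"op": "send_rows", "data": {
  "plan": [
    [-0.03,0.03,0,0,0,0,1],
    [0,0,0,0,0,0,0.8],
    [0,0,0,0,0,0,0.3],
    [0,0,0,0,0,0,0.3],
    [0,0,0,0,0,0,0.3],
    [-0.02,0,-0.1,0,0,0,0.3],
    [-0.04,-0.01,-0.2,0,0,0,0.3],
    [-0.04,-0.01,-0.25,0,0,0,0.3],
    [-0.04,-0.02,-0.25,0,0,0,0.4],
    [-0.02,-0.01,-0.1,0,0,0,0.45]
  ]
}}

```text
t: 16.65
ee_pos: [0.4474, -0.0531, 0.2152]
orientation: [[0.47, 0.853, 0.228], [0.813, -0.318, -0.488], [-0.344, 0.414, -0.843]]
ft_force: [-0.1, -0.1, -0.8]
width: 0.0474
gripper_force: 0.0
```

```bash
python3 - <<'E'
from pl import *
s=telemetry.get_state();print(s['ee_pos'],s['ft_force'],s['width'],s['qpos'].round(0))
g=np.array([.7017,-.0108,.1941])-.0045*RT[:,1]
o,R2,x2=rows(RT,g+.08*F[:,2],12)
for r in o:print(r)
print(x2)
E
```

```text
[ 0.44736269 -0.05310799  0.2152239 ] [-0.09958189 -0.10395294 -0.83890417] 0.04738854683721676 [  -3.   24.  -26.  130.   62.   50. -103.]
[0.13, 0.16, -0.02, -0.0001, 0.0021, 0.0058]
[0.13, 0.15, -0.02, -0.0001, 0.0021, 0.0058]
[0.13, 0.14, -0.01, -0.0001, 0.0021, 0.0058]
[0.15, 0.14, -0.02, -0.0001, 0.0021, 0.0058]
[0.15, 0.14, -0.01, -0.0001, 0.0021, 0.0058]
[0.15, 0.13, -0.01, -0.0001, 0.0021, 0.0058]
[0.16, 0.13, -0.01, -0.0001, 0.0021, 0.0058]
[0.16, 0.12, -0.01, -0.0001, 0.0021, 0.0058]
[0.16, 0.11, -0.0, -0.0001, 0.0021, 0.0058]
[0.17, 0.11, -0.0, -0.0001, 0.0021, 0.0058]
[0.18, 0.1, -0.0, -0.0001, 0.0021, 0.0058]
[0.18, 0.09, 0.0, -0.0001, 0.0021, 0.0058]
[0.67250226 0.02217803 0.26127471]
```

Request:
{"op": "send_rows", "data": {
  "plan": [
    [0.13,0.16,-0.02,0,0.002,0.006,0.45],
    [0.13,0.15,-0.02,0,0.002,0.006,0.45],
    [0.13,0.14,-0.01,0,0.002,0.006,0.45],
    [0.15,0.14,-0.02,0,0.002,0.006,0.45],
    [0.15,0.14,-0.01,0,0.002,0.006,0.45],
    [0.15,0.13,-0.01,0,0.002,0.006,0.45],
    [0.16,0.13,-0.01,0,0.002,0.006,0.45],
    [0.16,0.12,-0.01,0,0.002,0.006,0.45],
    [0.16,0.11,0,0,0.002,0.006,0.45],
    [0.17,0.11,0,0,0.002,0.006,0.45]
  ]
}}

```text
t: 17.9
ee_pos: [0.6356, 0.006, 0.2512]
orientation: [[0.72, 0.626, 0.3], [0.691, -0.606, -0.394], [-0.064, 0.491, -0.869]]
ft_force: [0.3, -0.2, 0.5]
width: 0.0472
gripper_force: 0.0
```

Request:
{"op": "send_rows", "data": {
  "plan": [
    [0.18,0.1,0,0,0.002,0.005,0.45],
    [0.18,0.09,0,0,0.002,0.005,0.45],
    [0,0,0,0,0,0,0.45],
    [0,0,0,0,0,0,0.45]
  ]
}}

```text
t: 18.4
ee_pos: [0.6721, 0.0187, 0.2583]
orientation: [[0.749, 0.581, 0.317], [0.662, -0.648, -0.377], [-0.014, 0.493, -0.87]]
ft_force: [-0.2, -0.1, -0.4]
width: 0.0469
gripper_force: 0.0
```

```bash
python3 - <<'E'
from pl import *
W=cap('wrist','w6.png')
s=telemetry.get_state();print(s['ee_pos'],s['ft_force'],s['width'],s['qpos'].round(0))
g=np.array([.7017,-.0108,.1941])-.0045*RT[:,1];R=np.array(s['orientation'])
print('goal in tool mm',R.T@(g-s['ee_pos'])*1000,(RT.T@R).round(3).tolist(),'px post top pred',proj(W,g+.010*F[:,2]))
print([(round(x['score'],2),np.round(x['at'],1).tolist()) for x in imaging.regions_of('wrist','lever_post')[:3]])
E
```

```text
[0.67209322 0.01861121 0.25844674] [-1.14306784 -0.5914652   0.25038119] 0.04667596831813983 [  -2.   33.  -24.   99.   54.   54. -105.]
goal in tool mm [3.58746029e+00 3.68212476e-02 7.65132595e+01] [[1.0, -0.0, -0.016], [0.0, 1.0, -0.008], [0.016, 0.008, 1.0]] px post top pred [318.17892826 201.53263577]
[(0.67, [312.6, 230.7]), (0.67, [286.1, 249.7])]
```

View pics/w6.png

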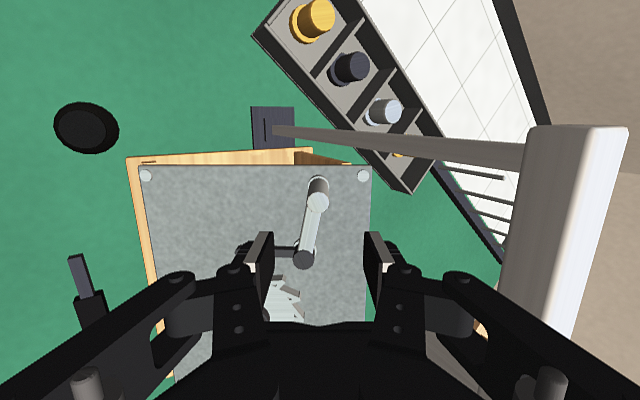

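Request:
{"op": "send_rows", "data": {
  "plan": [
    [0.02,0,0.2,0,0,0,0.45],
    [0.01,0,0.2,0,0,0,0.45],
    [0,0,0.2,0,0,0,0.45],
    [0,0,0.16,0,0,0,0.45],
    [0,0,0,0,0,0,0.68],
    [0,0,0,0,0,0,0.68],
    [0,0,0,0,0,0,0.68]
  ]
}}

```text
t: 19.38
ee_pos: [0.7, -0.0068, 0.1937]
orientation: [[0.749, 0.58, 0.32], [0.663, -0.648, -0.376], [-0.01, 0.494, -0.87]]
ft_force: [-0.6, 0.3, -0.2]
width: 0.0275
gripper_force: 0.0
```

Request:
{"op": "send_rows", "data": {
  "plan": [
    [0,-0.06,0,0,0,0,0.68],
    [0,-0.06,0,0,0,0,0.68],
    [0,-0.06,0,0,0,0,0.68],
    [0,-0.06,0,0,0,0,0.68],
    [-0.01,-0.06,0,0,0,0,0.68],
    [-0.01,-0.06,0,0,0,0,0.68],
    [-0.01,-0.06,0,0,0,0,0.68],
    [0,0,0,0,0,0,0.68]
  ]
}}

```text
t: 20.38
ee_pos: [0.6721, 0.018, 0.1715]
orientation: [[0.749, 0.581, 0.318], [0.662, -0.648, -0.376], [-0.013, 0.492, -0.87]]
ft_force: [0.5, -0.2, 0.6]
width: 0.0276
gripper_force: 0.0
```

Request:
{"op": "send_rows", "data": {
  "plan": [
    [0,-0.04,0,0,0,0,0.68],
    [0,-0.03,0,0,0,0,0.68],
    [0,0,0,0,0,0,0.68]
  ]
}}

```text
t: 20.75
ee_pos: [0.6689, 0.0208, 0.1689]
orientation: [[0.75, 0.579, 0.318], [0.661, -0.648, -0.379], [-0.013, 0.495, -0.869]]
ft_force: [1.2, -2.7, 1.8]
width: 0.0272
gripper_force: 1.7
```

```bash
python3 - <<'E'
from pl import *
s=telemetry.get_state();R=np.array(s['orientation'])
print(s['ft_force'],R.T@s['ft_force'],'post0 rel tool',R.T@(Q['post']-s['ee_pos'])*1000, s['width'])
E
```

```text
[ 1.17711079 -2.69832724  1.77054603] [-0.9226145   3.30606597 -0.14178589] post0 rel tool [ 3.94828976 11.11645367 17.43537453] 0.02718818464600878
```

Request:
{"op": "send_rows", "data": {
  "plan": [
    [0,-0.04,0,0,0,0,0.68],
    [0,-0.03,0,0,0,0,0.68],
    [0,0,0,0,0,0,0.68]
  ]
}}

```text
t: 21.12
ee_pos: [0.6686, 0.021, 0.1687]
orientation: [[0.753, 0.574, 0.323], [0.658, -0.647, -0.385], [-0.011, 0.503, -0.864]]
ft_force: [7.8, -10.8, 5.3]
width: 0.0278
gripper_force: 7.1
```

Hard against the lower stop (14 N, no motion). Relieve, open, retreat and check.

Request:
{"op": "send_rows", "data": {
  "plan": [
    [0,0.08,0,0,0,0,0.6],
    [0,0.02,0,0,0,0,0.45],
    [0,0,0,0,0,0,0.45],
    [0,0,-0.1,0,0,0,0.45],
    [0,0,-0.2,0,0,0,0.45],
    [0,0,-0.3,0,0,0,0.45],
    [0,0,-0.4,0,0,0,0.45],
    [0,0,-0.4,0,0,0,0.45],
    [0,0,0,0,0,0,0.45],
    [0,0,0,0,0,0,0.45]
  ]
}}

```text
t: 22.38
ee_pos: [0.6256, 0.073, 0.2924]
orientation: [[0.749, 0.58, 0.319], [0.662, -0.648, -0.377], [-0.012, 0.494, -0.87]]
ft_force: [0.8, -0.2, -0.1]
width: 0.0471
gripper_force: 0.0
```

```bash
python3 - <<'E'
from pl import *
W=cap('wrist');T=cap('top')
a=cv2.resize(T['pixels'][110:260,250:450],(400,300),interpolation=cv2.INTER_CUBIC);b=cv2.resize(W['pixels'],(400,300))
cv2.imwrite('pics/fin.png',np.hstack([a,b]));s=telemetry.get_state();print(s['ee_pos'],s['ft_force'],s['t'])
E
```

```text
[0.62556991 0.07217073 0.29119405] [ 0.06519769 -0.11664859 -0.34064802] 22.475
```

View pics/fin.png

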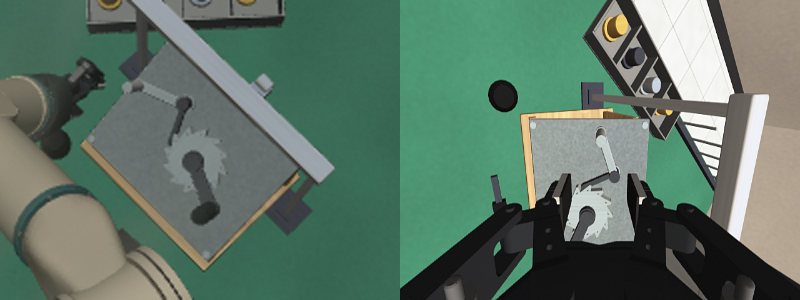

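```bash
python3 -c "
from bench import job_done
print(job_done())"
```

```text
the job is handed in; nothing more can be done
None
```

The job is handed in: the pawl was lifted, the crank was let back in hand at about 0.5 rad/s to its bottom stop, and the pawl lever was swung fully down and let go. The last picture shows the gripper clear, but I did not measure whether the loose goods moved, and no verdict came back.

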